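# Slide the shelf stop into its notch beside the sunglasses case

## Task

Push the blue shelf stop along its steel rail, towards the end of the rail where the brown sunglasses case lies, until its spring plunger drops into the notch on that side, and leave it sitting there. Just push it with the fingers: do not pinch the stop between them, do not pull up the red plunger knob, and do not shove the stop on past a notch. Leave the sunglasses case, the green bowl, the tin and the parking disc holder where they are.

Things in the scene. Friction and masses are not known exactly. Their poses are not given: they have to be found in the camera images.
- rail: straight steel rail fixed on the white shelf, 420 mm long along its own y, 30 mm wide along x, top face 16 mm above the shelf, black end blocks 26 mm high. Origin: centre of the underside. Two V notches, 14 mm wide and 6 mm deep, cut across its top at own y +85 and -85 mm, each with two small yellow marks beside it. Its place and yaw vary; own +x points away from the robot
- notch_left (a point): centre of the notch at own y +85 mm of the rail, on the rail's top face; its axes are those of the rail
- notch_right (a point): centre of the notch at own y -85 mm of the rail, on the rail's top face; its axes are those of the rail
- stop (a joint): place of the sliding stop along the rail, in m along the rail's own y: 0 mid-rail, +0.085 over notch_left, -0.085 over notch_right, ends at +-0.125; starts within 0.035 of 0. Captive, about 1 N of friction. Within 6 mm of a notch centre the spring pulls it in: it jumps ahead, the push force dips to nothing, and then about 12 to 15 N is needed to force it on out
- stop_mid (a point): middle of the stop's upright blue plate, 58 mm above the shelf, 74 mm from the rail's centre line on the rail's +x side. The plate is 104 mm long across the rail (rail-frame x 22 to 126 mm), 6 mm thick along the rail, top edge 87 mm above the shelf; its grey felt pads on both faces are the place to push. Under it a flat foot, 40 mm wide along the rail, top 19 mm high
- felt_left: grey felt pad on the plate's face that looks to the rail's own +y: rail-frame x 32 to 120 mm, heights 33 to 83 mm, outer face 5 mm from the plate's middle (10 mm over both pads). Its origin is not the pad but the stop's point on the rail's centre line at shelf height
- felt_right: grey felt pad on the plate's face that looks to the rail's own -y: rail-frame x 32 to 120 mm, heights 33 to 83 mm, outer face 5 mm from the plate's middle (10 mm over both pads). Its origin is not the pad but the stop's point on the rail's centre line at shelf height
- plunger (a joint): drop of the spring plunger in the stop, in m: 0 to 0.001 while its ball rides on the rail's top face, about 0.0055 when it has dropped fully into a notch, negative when the knob is pulled up
- plunger_top (a point): top of the red plunger knob (20 mm across), over the rail's centre line, 55 mm above the shelf while it rides on the rail. It stands on the stop's aluminium carriage, which is 44 mm long along the rail, 43 mm wide, 34 mm high
- glasses_case: brown sunglasses case, 156 mm long (own x), 54 mm wide, 40 mm high, lying across the rail's direction on its +x side near one end of the rail; origin at the centre of its underside. Which end varies
- egg_bowl: green ceramic egg-shaped bowl, 94 mm across, 60 mm high, with two brass keys in it, near the other end of the rail; origin at the centre of its underside
- tin: round aluminium screw-top tin, 55 mm across, 43 mm high, standing on the robot's side of the rail; origin at the centre of its underside
- disc_holder: black plastic parking disc holder lying flat, 90 mm (own x) by 118 mm (own y), 12 mm thick, with a blue and white dial, on the robot's side of the rail; origin at the centre of its underside
Mind the look-alikes: they are no part of the job. There is more than one size of the glasses_case; the job needs the middle-sized.

How it is judged (in metres and radians):
At the end, for the whole second after the job is handed in: the stop rests within 4 mm of the centre of the notch on the sunglasses case's side, with its plunger dropped at least 3.5 mm into it (((y of glasses_case in the frame of rail above 0 m and value of joint stop between 0.081 and 0.089 m) or (y of glasses_case in the frame of rail below 0 m and value of joint stop between -0.089 and -0.081 m)) and value of joint plunger above 0.0035 m and velocity of joint stop between -0.005 and 0.005 m/s); the robot touches nothing.
It fails at once if the stop is shoved past a notch, by more than 14 mm (value of joint stop above 0.099 m or value of joint stop below -0.099 m).
It fails at once if the plunger knob is pulled up by more than 2.5 mm (value of joint plunger below -0.0025 m).
It fails at once if the stop is pinched, with the fingers pressing on both its faces (contact force between the fingers and felt_left above 0.5 N and contact force between the fingers and felt_right above 0.5 N).
It fails at once if the sunglasses case, bowl, tin or disc holder is moved by more than 10 mm or lifted (distance of any of glasses_case, egg_bowl, tin, disc_holder from where it was at the start of the episode above 0.01 m).
It also fails if it takes over 43 s, if anything falls off the work surface, if the arm or the gripper's body presses on something with over 40 N, if the wrist force passes 120 N, or if a joint passes its speed limit or range.

## Robot

A 6-joint arm with a two-finger parallel gripper is mounted at the origin on the work surface. World frame = base frame: x ahead of the robot, y to its left, z up, the work surface at z = 0. Lengths are in m, angles in degrees, forces in N, time in s.
With the tool pointing down it reaches from about 0.375 to 0.9 m from the base axis. Payload 3.1 kg.
Tool frame: the origin (TCP) lies on the centre line of the jaws, within the pads' length; the fingertips stand 14 mm ahead of it and the grasp point (between the pads) lies 5 mm behind it; y points along the fingers, x is the direction in which the jaws open and shut, and the axes are right-handed (so a half turn about y gives the same grasp; the last joint's range is limited). The gripper opens to 87 mm and grips with 3 to 60 N. Pads are 19 mm wide; open, the fingers measure 117 mm over their backs; the gripper's body (75 mm by 190 mm) begins 51 mm behind the grasp point.
Start: joints at [65.346, 30.224, 82.088, -0, 67.689, -10.227], TCP at [0.156, 0.605, 0.237] pointing down, gripper open.
Joint ranges: [-176.69, 176.69], [-43.24, 126.21], [12.49, 139.97], [-82, 262], [0, 151.66], [-163.58, 163.58]. Speed limits (degrees/s): [159.86, 159.86, 180, 180, 180, 180].

## Interface

Orientations are given as a 3x3 rotation matrix whose columns are the frame's x, y, z axes.
In Python, from rig import bot gives the robot as it stands.
- The arm moves only by the tool jog_arm, never from a script. Its argument "rows" is a list that holds one entry, the list of rows, each a list of 6 numbers: the shift along the tool's x, y, z in m, then the turn, a rotation vector about the tool's x, y, z in degrees. A call has 1 to 8 rows; each row shifts and turns the commanded pose from where the row before left it, along the tool's axes as they then stand; what a row does not reach is not made up. A row lasts 1/10 s, in which the tool goes at most 50 mm and 8.59 degrees, less where a joint would pass 70% of its speed; a pose out of reach is approached as far as the arm can. A call is refused whole if a number of a shift passes 0.05 or a number of a turn 8.59, either way. A call with a gripper value outside its range is refused whole. "jaw" is the finger opening in m, from 0 to 0.087, set as the call begins (left out, the last holds). The fingers move at their own pace and stop on an object; the grip force is fixed at half the most. Time passes only in rows, so rows that do not move let the fingers close. It gives the time, the measured TCP pose, the force and the opening at its end, in the units of the state.
- bot.read_state(): the state, without advancing time (a new reading comes with each control period).
- bot.capture(name): name is "scene" or "top" or "wrist"; returns (picture, depth): 384x512x3 uint8, red, green, blue; 384x512 float32, m along the optical axis (not along the pixel's ray), 0 where there is no reading.
- bot.camera_params(name): a dict with "fov_y" (degrees; the focal length in pixels is half the picture's height over the tangent of half this angle, whatever the lens; pixels are square), "cx", "cy" (the principal point, pixels), "xyz" and "attitude" of the camera in the world. Camera axes: x right, y down, z forward; pixel columns grow to the right and rows downward; lengths in m; the calibration is good to about 2 mm. A picture is of the moment at which its call begins: read the wrist's pose just before it. camera_params takes no time and is no camera call; for the wrist camera it gives the pose at the moment of the call.
- bot.hand_in(): hands the job in, once; it reports no verdict.
Trained networks look in the newest picture that a camera, given by its name, has taken for a name from the list of things; names that differ only in an ending like _2 or _b are one class to them, and where a whole thing is asked for, a point or a joint stands for the part that bears it (a point fixed in the world has none). Each returns a list of dicts, best first, with "conf" (0 to 1); they miss things now and then, are a little off and sometimes report something else, mostly with a low value. They report only what shows in the picture. A call takes as long as a camera call. They do not tell look-alikes from the thing itself.
- bot.silhouettes(camera, target): "mask" (384x512 bool, what is visible of it).
- bot.landmark_of(camera, target): "xyz" ([x, y, z] in m, in world coordinates, good to about 4 mm: a listed point, or the origin of a listed thing).
The state is a dict: "time_s": time; "joint_positions": joint angles; "qvel": joint speeds; "tau": joint torques, N m; "position": TCP position; "tcp_rot": TCP orientation; "force": force on the tool from outside, world axes, zero at the start; "moment": the same for the moment, N m; "opening": opening from 0.0 (shut) to 1.0 (fully open).
Only numpy, scipy, OpenCV 4.12 (cv2) and the standard library are available. Lean on these libraries where they do the work, as an engineer would, in place of code of your own. Each camera call takes 0.05 s, during which the arm holds its last target. There are 200 camera calls.

## Working session

There is one attempt and no reset: what is moved stays moved. The work goes in short steps, Python scripts to look and compute and a tool call to move; the robot and the scene stay as the last step left them, time stands still between calls to the robot, and variables do not carry over. Pictures are saved under pics/ and viewed, about 8 in all and at most 12, crops included, and the job is handed in when it is done.

Besides the shell and the picture viewer there is one more tool, called after ">>>" as name(argument=value, ...), one argument or row to a line, values as JSON. jog_arm: Moves the arm, as the interface text tells. Its arguments: {"type":"object","properties":{"rows":{"type":"array","items":{"type":"array","items":{"type":"array","items":{"type":"number"}}}},"jaw":{"type":"number"}},"required":["rows"]}

```bash
mkdir -p pics
cat > h.py <<'E'
from rig import bot
import numpy as np, cv2
E
python3 - <<'E'
from h import *
s=bot.read_state(); print(s['time_s'],s['position'],np.round(s['tcp_rot'],3).tolist(),s['force'])
ims=[]
for c in ("top","scene"):
    im,d=bot.capture(c); cv2.imwrite(f"pics/{c}0.png",im[:,:,::-1])
    print(c,bot.camera_params(c))
    for t in ("rail","notch_left","notch_right","stop_mid","felt_left","felt_right","plunger_top","glasses_case","egg_bowl","tin","disc_holder"):
        print(t,[(np.round(r['xyz'],3).tolist(),round(r['conf'],2)) for r in bot.landmark_of(c,t)])
print(bot.read_state()['time_s'])
E
```

```text
0.0 [0.15537851 0.6046546  0.23557327] [[0.249, -0.001, -0.968], [0.968, -0.002, 0.249], [-0.002, -1.0, 0.0]] [ 0.15557799 -0.51873589  0.33789182]
top {'fov_y': 48.126791803948294, 'cx': 258.0638260934746, 'cy': 193.06878396379872, 'xyz': array([ 0.50034193, -0.04945216,  0.88767583]), 'attitude': array([[-0.02247163, -0.99368103,  0.10996835],
       [-0.99941919,  0.0251466 ,  0.0229986 ],
       [-0.02561861, -0.10938766, -0.99366897]])}
rail [([0.557, 0.066, 0.006], 0.57)]
notch_left [([0.568, 0.147, 0.012], 0.64)]
notch_right [([0.548, -0.022, 0.013], 0.86)]
stop_mid [([0.627, 0.043, 0.055], 0.72)]
felt_left [([0.458, 0.172, 0.002], 0.66)]
felt_right []
plunger_top [([0.556, 0.048, 0.055], 0.66)]
glasses_case [([0.681, -0.312, 0.0], 0.94), ([0.653, -0.113, -0.0], 0.77), ([0.821, -0.027, 0.002], 0.65)]
egg_bowl []
tin [([0.444, -0.018, -0.001], 0.83), ([0.555, 0.051, 0.056], 0.43)]
disc_holder [([0.456, 0.169, 0.0], 0.76)]
scene {'fov_y': 56.576244965492464, 'cx': 257.66420777535933, 'cy': 191.59171607308107, 'xyz': array([ 1.17972764, -0.06489333,  0.58800116]), 'attitude': array([[ 0.04462839,  0.67956996, -0.73225199],
       [ 0.99895575, -0.03753542,  0.02604819],
       [-0.00978381, -0.73264982, -0.68053546]])}
rail [([0.559, 0.069, 0.001], 0.65)]
notch_left [([0.564, 0.149, 0.016], 0.89)]
notch_right [([0.552, -0.017, 0.016], 0.74), ([0.556, 0.045, 0.055], 0.17)]
stop_mid [([0.63, 0.046, 0.059], 0.93)]
felt_left [([0.556, 0.044, 0.002], 0.46)]
felt_right [([0.55, 0.049, 0.0], 0.52)]
plunger_top [([0.559, 0.045, 0.054], 0.37)]
glasses_case [([0.819, -0.03, -0.003], 0.73), ([0.681, -0.313, -0.001], 0.64), ([0.631, 0.042, 0.059], 0.4)]
egg_bowl [([0.69, 0.229, 0.004], 0.61)]
tin [([0.442, -0.016, -0.004], 0.56)]
disc_holder [([0.458, 0.167, -0.002], 0.75)]
1.2
```

View pics/top0.png

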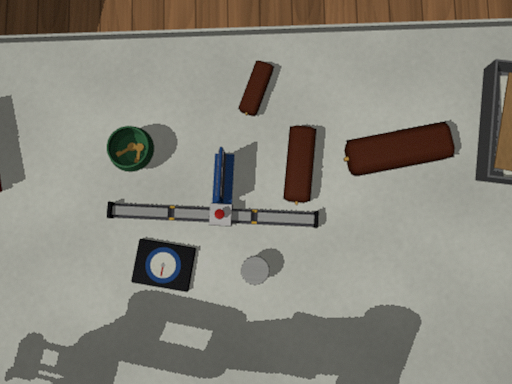

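View pics/scene0.png

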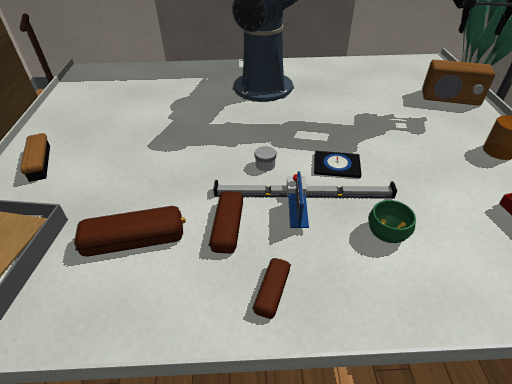

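The middle-sized case (about 158 mm in top view, px 300,163) lies at the rail's -y end, so the target is notch_right. The stop is at about -0.015. I'll push from the +y face with the jaws shut.

>>> jog_arm(
  rows=[
    [[0,0,0,0,-4.5,0],[0,0,0,0,-4.5,0],[-0.03,0,-0.033,0,0,0],[-0.03,0,-0.033,0,0,0],[-0.03,0,-0.033,0,0,0],[-0.03,0,-0.033,0,0,0],[-0.03,0,-0.033,0,0,0],[-0.03,0,-0.033,0,0,0]],
  ],
  jaw=0,
)

```text
time_s: 2.0
position: [0.3368, 0.4061, 0.2368]
tcp_rot: [[0.094, 0.001, -0.996], [0.996, 0.0, 0.094], [0.001, -1.0, -0.001]]
force: [0.4, 0.2, -0.1]
opening: 0.357
```

>>> jog_arm(
  rows=[
    [[-0.03,0,-0.033,0,0,0],[-0.03,0,-0.033,0,0,0],[-0.03,0,-0.033,0,0,0],[-0.03,0,-0.033,0,0,0],[-0.03,0,-0.033,0,0,0],[-0.03,0,-0.033,0,0,0],[-0.03,0,-0.033,0,0,0],[0,0,0,0,0,0]],
  ],
)

```text
time_s: 2.8
position: [0.5507, 0.1723, 0.2369]
tcp_rot: [[0.1, 0.005, -0.995], [0.995, -0.001, 0.1], [-0.001, -1.0, -0.005]]
force: [-0.4, 0.1, 0.2]
opening: 0.001
```

>>> jog_arm(
  rows=[
    [[-0.025,0,-0.03,0,0,0],[-0.026,0,-0.03,0,0,0],[-0.026,0,-0.028,0,0,0],[0,0.04,0,0,0,0],[0,0.04,0,0,0,0],[0,0,0,0,0,0],[0,0,0,0,0,0]],
  ],
)

```text
time_s: 3.5
position: [0.6256, 0.0921, 0.1564]
tcp_rot: [[0.094, -0.002, -0.996], [0.996, 0.0, 0.094], [-0.0, -1.0, 0.002]]
force: [-0.6, -0.1, 0.2]
opening: 0.006
```

Run:
```python
from h import *
s=bot.read_state(); print(s['time_s'],s['position'],np.round(s['tcp_rot'],3).tolist(),s['force'])
P=[]
for c in ("wrist","scene"):
    im,d=bot.capture(c); P.append(im)
    for t in ("rail","notch_left","notch_right","stop_mid","felt_left","plunger_top","glasses_case"):
        print(c,t,[(np.round(r['xyz'],3).tolist(),round(r['conf'],2)) for r in bot.landmark_of(c,t)])
a=cv2.resize(P[1][150:270,180:420],None,fx=3.2,fy=2.5) 
cv2.imwrite("pics/b.png",np.vstack([cv2.resize(P[0],(400,300)),cv2.resize(P[1][150:300,180:380],(400,300))])[:,:,::-1])
```

```text
3.5 [0.62559673 0.09207682 0.15637763] [[0.094, -0.002, -0.996], [0.996, 0.0, 0.094], [-0.0, -1.0, 0.002]] [-0.5871664  -0.05151773  0.19161908]
wrist rail [([0.557, 0.071, -0.004], 0.97)]
wrist notch_left [([0.559, 0.151, 0.016], 0.88), ([0.552, 0.051, 0.052], 0.39)]
wrist notch_right [([0.552, -0.02, 0.017], 0.64), ([0.556, 0.051, 0.055], 0.42), ([0.446, -0.024, -0.003], 0.19)]
wrist stop_mid []
wrist felt_left []
wrist plunger_top [([0.555, 0.048, 0.053], 0.78), ([0.693, 0.228, 0.005], 0.47), ([0.444, -0.018, -0.001], 0.17)]
wrist glasses_case [([0.654, -0.112, -0.002], 0.89)]
scene rail [([0.558, 0.069, 0.0], 0.74), ([0.555, 0.046, 0.003], 0.68)]
scene notch_left [([0.563, 0.148, 0.015], 0.97), ([0.556, 0.045, 0.002], 0.72), ([0.46, 0.166, 0.0], 0.23)]
scene notch_right [([0.554, -0.017, 0.021], 0.59)]
scene stop_mid [([0.63, 0.038, 0.058], 0.72)]
scene felt_left [([0.557, 0.048, 0.002], 0.36), ([0.445, -0.016, -0.002], 0.25)]
scene plunger_top [([0.556, 0.048, 0.055], 0.43)]
scene glasses_case [([0.657, -0.109, 0.001], 0.85), ([0.683, -0.314, 0.0], 0.64), ([0.82, -0.027, -0.003], 0.56)]
```

View pics/b.png

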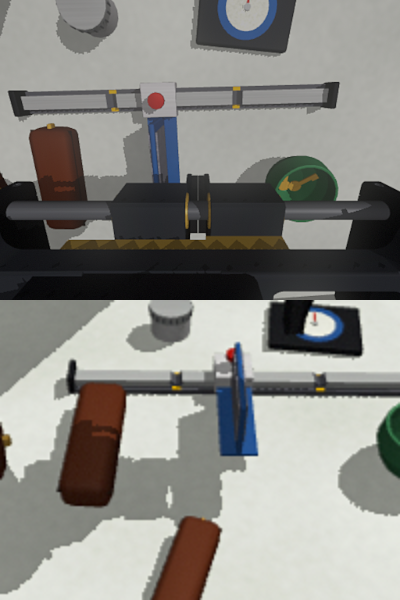

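Wrist and scene views agree: the stop is about 67 mm from notch_right, and the fingers are over the +y side with a clear gap. I'll descend beside the plate, then push. I expect contact at TCP y≈0.062 and the notch at y≈-0.004.

>>> jog_arm(
  rows=[
    [[0,0.03,0,0,0,0],[0,0.03,0,0,0,0],[0,0.03,0,0,0,0],[0,0.006,0,0,0,0],[0,0,0,0,0,0]],
  ],
)

```text
time_s: 4.8
position: [0.6254, 0.0915, 0.0595]
tcp_rot: [[0.095, -0.003, -0.996], [0.996, 0.0, 0.095], [-0.0, -1.0, 0.003]]
force: [-0.6, 0.2, 0.9]
opening: 0.006
```

>>> jog_arm(
  rows=[
    [[-0.005,0,0,0,0,0],[-0.005,0,0,0,0,0],[-0.005,0,0,0,0,0],[-0.005,0,0,0,0,0],[-0.004,0,0,0,0,0],[-0.004,0,0,0,0,0],[-0.004,0,0,0,0,0],[-0.004,0,0,0,0,0]],
  ],
)

```text
time_s: 5.6
position: [0.6231, 0.0567, 0.0607]
tcp_rot: [[0.095, 0.001, -0.995], [0.995, 0.002, 0.095], [0.002, -1.0, -0.001]]
force: [1.9, 6.8, 1.4]
opening: 0.006
```

>>> jog_arm(
  rows=[
    [[-0.003,0,0,0,0,0],[-0.003,0,0,0,0,0],[-0.003,0,0,0,0,0],[-0.003,0,0,0,0,0],[-0.003,0,0,0,0,0],[-0.003,0,0,0,0,0],[-0.003,0,0,0,0,0],[-0.003,0,0,0,0,0]],
  ],
)

```text
time_s: 6.4
position: [0.6214, 0.033, 0.0607]
tcp_rot: [[0.095, 0.002, -0.995], [0.995, 0.002, 0.095], [0.002, -1.0, -0.002]]
force: [2.6, 5.4, -0.6]
opening: 0.006
```

```bash
cat > look.py <<'E'
from h import *
import sys
s=bot.read_state(); print(s['time_s'],s['position'],s['force'])
im2,_=bot.capture("top"); im,d=bot.capture("scene")
for c in ("scene","top"):
    for t in ("stop_mid","plunger_top","notch_right"):
        print(c,t,[(np.round(r['xyz'],3).tolist(),round(r['conf'],2)) for r in bot.landmark_of(c,t)][:2])
a=cv2.resize(im[160:260,200:360],(640,400),interpolation=cv2.INTER_CUBIC)
cv2.imwrite(sys.argv[1],a[:,:,::-1])
E
python3 look.py pics/c.png
```

```text
6.4 [0.62142029 0.03303262 0.06072231] [ 2.55788392  5.35875324 -0.62265902]
scene stop_mid [([0.628, 0.014, 0.058], 0.65), ([0.563, 0.15, 0.016], 0.57)]
scene plunger_top []
scene notch_right [([0.553, -0.016, 0.02], 0.73)]
top stop_mid []
top plunger_top []
top notch_right [([0.548, -0.02, 0.014], 0.57)]
```

View pics/c.png

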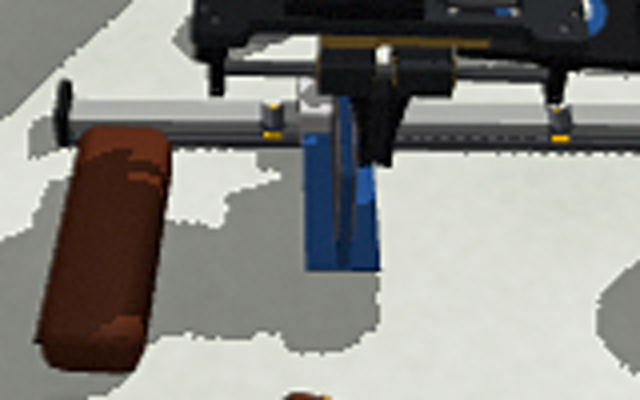

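The stop slides with the fingers: the plate is about 19 mm ahead of the TCP and the case is well clear. I'll continue more slowly.

>>> jog_arm(
  rows=[
    [[-0.003,0,0,0,0,0],[-0.003,0,0,0,0,0],[-0.003,0,0,0,0,0],[-0.003,0,0,0,0,0],[-0.003,0,0,0,0,0],[-0.003,0,0,0,0,0],[-0.002,0,0,0,0,0],[0,0,0,0,0,0]],
  ],
)

```text
time_s: 7.6
position: [0.6188, 0.0115, 0.0606]
tcp_rot: [[0.095, 0.0, -0.996], [0.996, -0.0, 0.095], [-0.0, -1.0, -0.0]]
force: [1.5, 1.3, 0.0]
opening: 0.003
```

>>> jog_arm(
  rows=[
    [[-0.001,0,0,0,0,0],[-0.001,0,0,0,0,0],[0,0,0,0,0,0]],
  ],
)

```text
time_s: 7.9
position: [0.6182, 0.0095, 0.0605]
tcp_rot: [[0.095, -0.0, -0.996], [0.996, -0.0, 0.095], [-0.0, -1.0, 0.0]]
force: [0.5, 1.5, 1.1]
opening: 0.004
```

>>> jog_arm(
  rows=[
    [[-0.001,0,0,0,0,0],[-0.001,0,0,0,0,0],[0,0,0,0,0,0]],
  ],
)

```text
time_s: 8.2
position: [0.6181, 0.0076, 0.0605]
tcp_rot: [[0.095, -0.0, -0.996], [0.996, -0.0, 0.095], [-0.0, -1.0, 0.0]]
force: [-0.1, 0.4, 0.6]
opening: 0.005
```

>>> jog_arm(
  rows=[
    [[-0.001,0,0,0,0,0],[0,0,0,0,0,0]],
  ],
)

```text
time_s: 8.4
position: [0.6181, 0.0066, 0.0605]
tcp_rot: [[0.095, -0.0, -0.996], [0.996, -0.0, 0.095], [-0.0, -1.0, 0.0]]
force: [1.1, 1.3, -0.4]
opening: 0.006
```

```bash
python3 look.py pics/d.png
```

```text
8.4 [0.61805904 0.00664766 0.06050839] [ 1.10488174  1.33990595 -0.42392635]
scene stop_mid [([0.628, -0.014, 0.056], 0.81)]
scene plunger_top []
scene notch_right [([0.552, -0.016, 0.023], 0.84), ([0.545, -0.006, -0.0], 0.2)]
top stop_mid []
top plunger_top []
top notch_right [([0.55, -0.02, 0.016], 0.73)]
```

View pics/d.png

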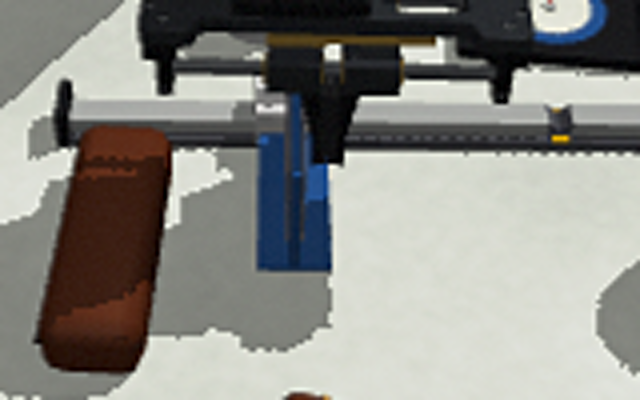

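The plate is still about 8–10 mm short of the notch and in contact, so I'll keep going in small steps.

>>> jog_arm(
  rows=[
    [[-0.001,0,0,0,0,0],[-0.001,0,0,0,0,0],[0,0,0,0,0,0]],
  ],
)

```text
time_s: 9.1
position: [0.6177, 0.0049, 0.0605]
tcp_rot: [[0.095, -0.0, -0.996], [0.996, 0.0, 0.095], [-0.0, -1.0, 0.0]]
force: [1.1, 0.9, 0.1]
opening: 0.005
```

>>> jog_arm(
  rows=[
    [[-0.001,0,0,0,0,0],[0,0,0,0,0,0]],
  ],
)

```text
time_s: 9.3
position: [0.6177, 0.0036, 0.0605]
tcp_rot: [[0.095, -0.0, -0.996], [0.996, -0.0, 0.095], [-0.0, -1.0, 0.0]]
force: [0.7, 0.1, -0.1]
opening: 0.005
```

>>> jog_arm(
  rows=[
    [[-0.001,0,0,0,0,0],[0,0,0,0,0,0]],
  ],
)

```text
time_s: 9.5
position: [0.6177, 0.0024, 0.0605]
tcp_rot: [[0.095, -0.0, -0.996], [0.996, -0.0, 0.095], [-0.0, -1.0, 0.0]]
force: [1.0, -0.4, -0.1]
opening: 0.007
```

>>> jog_arm(
  rows=[
    [[-0.001,0,0,0,0,0],[0,0,0,0,0,0]],
  ],
)

```text
time_s: 9.7
position: [0.6177, 0.0016, 0.0605]
tcp_rot: [[0.095, -0.0, -0.996], [0.996, -0.0, 0.095], [-0.0, -1.0, 0.0]]
force: [0.6, 0.0, 0.2]
opening: 0.008
```

```bash
python3 look.py pics/e.png
```

```text
9.7 [0.61765152 0.00157411 0.06052977] [0.59165034 0.00317059 0.16090352]
scene stop_mid [([0.624, -0.024, 0.058], 0.92)]
scene plunger_top []
scene notch_right [([0.55, -0.018, 0.021], 0.89)]
top stop_mid []
top plunger_top []
top notch_right []
```

View pics/e.png

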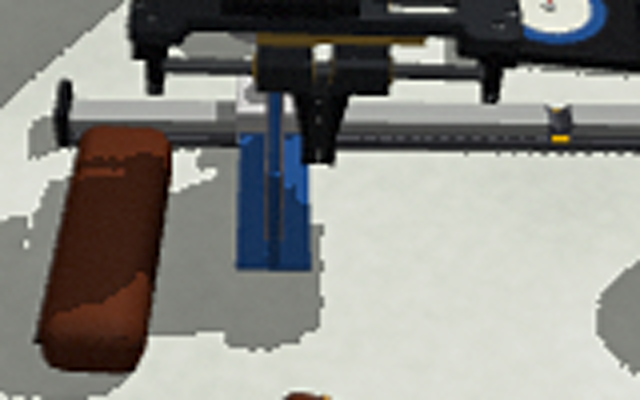

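The stop jumped ahead: the plate moved about 10 mm for 5 mm of push, a gap to the finger now shows, and the force is zero. I'll retract and check.

>>> jog_arm(
  rows=[
    [[0.02,0,0,0,0,0],[0.02,0,0,0,0,0],[0,-0.04,0,0,0,0],[0,-0.04,0,0,0,0],[0.04,-0.02,0,0,0,0],[0.04,0,0,0,0,0],[0,0,0,0,0,0],[0,0,0,0,0,0]],
  ],
)

```text
time_s: 10.9
position: [0.6286, 0.1223, 0.1605]
tcp_rot: [[0.092, -0.0, -0.996], [0.996, -0.0, 0.092], [-0.001, -1.0, 0.0]]
force: [0.4, -0.5, -0.2]
opening: 0.004
```

>>> jog_arm(
  rows=[
    [[0.04,0,0.03,0,0,0],[0.04,0,0.03,0,0,0],[0.04,0,0.03,0,0,0],[0.04,0,0.03,0,0,0],[0.04,0,0.03,0,0,0],[0,0,0,0,0,0],[0,0,0,0,0,0]],
  ],
)

```text
time_s: 11.6
position: [0.4981, 0.3344, 0.1601]
tcp_rot: [[0.093, -0.001, -0.996], [0.996, -0.001, 0.093], [-0.001, -1.0, 0.0]]
force: [0.2, 0.2, -0.4]
opening: 0.005
```

```bash
python3 look.py pics/f.png
python3 - <<'E'
from h import *
bot.capture("top")
for c in ("top","scene"):
  for t in ("plunger_top","glasses_case","egg_bowl","tin","disc_holder"):
    print(c,t,[(np.round(r['xyz'],3).tolist(),round(r['conf'],2)) for r in bot.landmark_of(c,t)])
E
```

```text
11.6 [0.49809572 0.33441089 0.16008435] [ 0.20556305  0.16849857 -0.38372421]
scene stop_mid [([0.626, -0.021, 0.058], 0.75), ([0.444, -0.016, -0.001], 0.64)]
scene plunger_top []
scene notch_right []
top stop_mid [([0.625, -0.026, 0.059], 0.67)]
top plunger_top [([0.552, -0.016, 0.049], 0.49)]
top notch_right [([0.55, -0.022, 0.015], 0.87)]
top plunger_top [([0.552, -0.018, 0.051], 0.47), ([0.552, -0.021, 0.016], 0.38)]
top glasses_case [([0.822, -0.029, -0.002], 0.97), ([0.675, -0.31, -0.0], 0.95), ([0.658, -0.112, 0.001], 0.91)]
top egg_bowl [([0.691, 0.226, 0.002], 0.63)]
top tin [([0.441, -0.016, -0.004], 0.8)]
top disc_holder [([0.457, 0.172, 0.004], 0.85)]
scene plunger_top []
scene glasses_case [([0.681, -0.315, 0.003], 0.95), ([0.821, -0.029, -0.003], 0.77), ([0.656, -0.113, 0.001], 0.62)]
scene egg_bowl [([0.692, 0.228, 0.005], 0.85)]
scene tin [([0.442, -0.017, -0.003], 0.89)]
scene disc_holder [([0.461, 0.169, 0.003], 0.78)]
```

View pics/f.png

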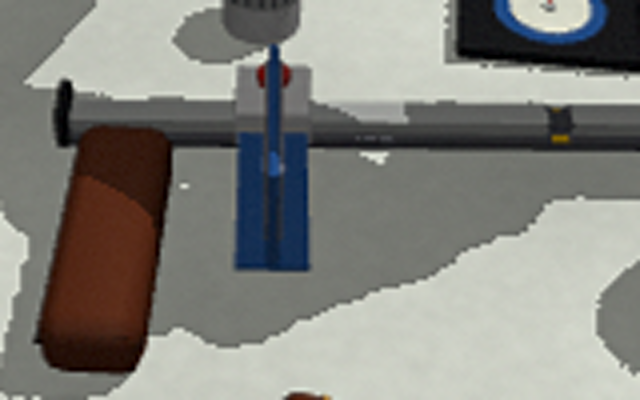

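The carriage sits over the notch. The knob top now reads about 0.050 m instead of 0.055, so the plunger has dropped, and the other objects haven't moved.

```bash
python3 -c "
from rig import bot
print(bot.hand_in())"
```

```text
the job is handed in; nothing more can be done
None
```

I pushed the stop with the shut fingers on its +y felt about 65 mm along the rail, into the notch on the side of the middle-sized brown case (notch_right). I then pulled the arm clear and handed the job in at about 12 s; no verdict was reported.

- **The click into the notch:** over the last few millimetres the plate jumped about 5 mm ahead of the fingers. The push force dipped to about 0, and the pictures showed a gap between finger and plate.
- **Final position:** in the top view the knob is at y about -0.017, against -0.02 for the notch. That 2–5 mm difference is about as large as the networks' error, so it does not by itself prove the 4 mm limit. The two views also put the stop's plate at y -0.021 and -0.026.
- **Plunger:** the top of the knob read 49–51 mm high, down from 53–56 mm before. That matches a full drop of about 5 mm.
- **Other objects:** the case, bowl, tin and disc holder all read within about 5 mm of where they started, which is about the measuring noise.
- **Not confirmed:** the scene camera did not find the knob or, in the last picture, the notch, so the knob height rests on the top camera alone.

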